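Find the cover plate that fits the fixture's dowels and lock it in

TASK

Two cover plates lie on the bench, and only one of them has holes that match the dowel pins on the steel fixture. Find the right one, trying it on if you are unsure, and seat it down flush on the fixture over both pins. Then swing the keeper arm round to its stop over the end of the seated plate. Leave the plate that does not fit lying flat on the bench, and leave the other tools where they are.

Things in the scene. Friction and masses are not known exactly. Their poses are not given: they have to be found in the camera images.
- fixture: steel fixture bolted to the bench. Base 20 mm thick, x -60 to +60, y -125 to +80 mm. Origin: on the bench under the centre of the plate's seat, z up. Two 12 mm dowel pins with tapered noses stand 14 mm above the base: one always at (x, y) = (-26, -50) mm, the second at either (+26, +50) or (-26, +50) mm. Which is not reported: look, or try a plate. The other socket is an empty dark hole.
- seat (a point): centre of the fixture's seat, on top of its base, 20 mm above the bench: where the origin of the seated plate belongs, the plate's axes along the fixture's. The plate that fits goes down until it lies on the base; the wrong one is stopped by the second pin, 14 mm too high
- plate_diagonal: aluminium cover plate 80 (x) x 130 (y) x 12 mm, 0.3-0.5 kg, flat on the bench, y within 0.65 rad of the fixture's y. Origin: centre of its underside, z up. Two 15 mm through holes, at (x, y) = (-26, -50) and (+26, +50) mm: diagonally opposite.
- plate_diagonal_handle (a point): middle of the bow handle bar on this plate, 40 mm above the plate's underside. The bar runs along the plate's y: 12 mm wide (x), 66 mm long, from 34 to 46 mm above the underside, on 12 mm posts at y = -27 and +27 mm
- plate_inline: aluminium cover plate 80 (x) x 130 (y) x 12 mm, 0.3-0.5 kg, flat on the bench, y within 0.65 rad of the fixture's y. Origin: centre of its underside, z up. Two 15 mm through holes, at (x, y) = (-26, -50) and (-26, +50) mm: along one long side.
- plate_inline_handle (a point): middle of the bow handle bar on this plate, 40 mm above the plate's underside. The bar runs along the plate's y: 12 mm wide (x), 66 mm long, from 34 to 46 mm above the underside, on 12 mm posts at y = -27 and +27 mm
- keeper (a joint): angle of the steel keeper arm, which swings level about an upright pivot at fixture (x, y) = (0, -95) mm. 0 = open, arm along the fixture's -x, clear of the seat; grows clockwise seen from above; at 1.571, its stop, the arm points along the fixture's +y over the plate's end. Starts at 0 to 0.35. Stiff: it stays where it is left, about 1.5 N at the knob moves it
- keeper_knob (a point): grip point on the axis of the keeper arm's upright round black knob, 72 mm above the bench. Knob: 16 mm diameter, from 44 to 86 mm above the bench, 40 mm from the pivot. The arm under it is 20 mm wide, 56 mm long from the pivot, its underside 36 and top 44 mm above the bench (4 mm over a seated plate)
- drill_index: closed blue drill-bit case, 100x170x39 mm, lying flat; bystander, to be left where it is. Origin: centre of its underside
- tape_measure: orange tape measure, 37x85x60 mm; bystander, to be left where it is. Origin: centre of its underside
- pliers_black: black-handled pliers, 55x185x14 mm, lying flat; bystander, to be left where it is. Origin: centre of its underside
- tape_1: beige roll of masking tape, 100 mm across, 25 mm high, lying flat; bystander, to be left where it is. Origin: centre of its underside
Mind the look-alikes: they are no part of the job. Of the things that look like the fixture, the largest one is meant.

How it is judged:
By the outcome, as a careful person would: the job done as asked, in the order asked, and still so for the second after the job is handed in, with the robot touching nothing.
It also fails if it takes over 72 s, if anything falls off the work surface, if the arm or the gripper's body presses on something with over 40 N, if the wrist force passes 120 N, or if a joint passes its speed limit or range.

ROBOT

A 6-joint arm with a two-finger parallel gripper is mounted at the origin on the work surface; the furniture and walls round the work are solid. World frame = base frame: x ahead of the robot, y to its left, z up, the work surface at z = 0. Lengths are in m, angles in rad, forces in N, time in s.
With the tool pointing down it reaches from about 0.35 to 0.85 m from the base axis. Payload 8.1 kg.
Tool frame: the origin (TCP) lies at the very end of the fingers, on their centre line; the grasp point (between the pads) lies 19 mm behind it (env.hold_point_z is the distance from the TCP to the grasp point, in m); z points along the fingers, y is the direction in which the jaws open and shut (so a half turn about z gives the same grasp; the last joint's range is limited). The gripper opens to 85 mm and grips with 20 to 120 N. Pads are 22 mm wide; open, the fingers measure 114 mm over their backs; the gripper's body (76 mm by 85 mm) begins 54 mm behind the grasp point. The pads swing forward as they close: fully open they stand 13 mm farther back than shut.
Start: joints at [-1.37, 0.13, 1.488, -0, 1.523, -0.085], TCP at [0.169, -0.576, 0.231] pointing down, gripper open.
Joint ranges: [-2.96, 2.96], [-0.89, 2.26], [0.02, 2.5], [-1.34, 4.48], [0, 2.73], [-2.66, 2.66]. Speed limits (rad/s): [2.39, 2.39, 2.79, 3.14, 3.14, 3.14].

INTERFACE

Orientations are given as a rotation vector (axis times angle).
In Python, from plant import env gives the robot as it stands.
- The arm moves only by the tool send_rows, never from a script. Its argument "rows" is a list of rows, each an object with "delta_pos": the shift along the tool's x, y, z in cm, a list of three; "twist": the turn, a rotation vector about the tool's x, y, z in degrees, a list of three; "fingers": the finger opening in cm, from 0 to 8.54. In form: [{"delta_pos": [x, y, z], "twist": [rx, ry, rz], "fingers": fingers}, ...]. A call has 1 to 5 rows; each row is the pose to reach, as a shift and turn from the pose commanded when the call began, along the tool's axes at that moment; what a row does not reach only later rows make up. A row lasts 1/10 s, in which the tool goes at most 50 mm and 8.59 degrees, less where a joint would pass 70% of its speed; a pose out of reach is approached as far as the arm can. A call with a gripper value outside its range is refused whole. The fingers move at their own pace and stop on an object; "grip_force" is the grip in N (left out, the last holds). Time passes only in rows, so rows that repeat a pose let the fingers close. It gives the time, the measured TCP pose, the force and the opening at its end, in the units of the state.
- env.get_state(): the state, without advancing time (a new reading comes with each control period).
- env.camera(name): name is "side" or "top" or "wrist"; returns a dict with "img" (384x512x3 uint8, blue, green, red), "K" (3x3 intrinsics, pixels), "camera_from_world" (4x4, takes a point from world to camera coordinates). Camera axes: x right, y down, z forward; pixel columns grow to the right and rows downward; lengths in m; the calibration is good to about 2 mm. A picture is of the moment at which its call begins. There is no depth.
- env.sign_off(): hands the job in, once; it reports no verdict.
The state is a dict: "time": time; "q": joint angles; "joint_vel": joint speeds; "tau": joint torques, N m; "eef_pos": TCP position; "ee_rot": TCP orientation; "wrist_force": force on the tool from outside, world axes, zero at the start; "wrist_torque": the same for the moment, N m; "width": finger opening in m.
Only numpy, scipy, OpenCV 4.12 (cv2) and the standard library are available. Lean on these libraries where they do the work, as an engineer would, in place of code of your own. Each camera call takes 0.05 s, during which the arm holds its last target. There are 200 camera calls.

## Working session

There is one attempt and no reset: what is moved stays moved. The work goes in short steps, Python scripts to look and compute and a tool call to move; the robot and the scene stay as the last step left them, time stands still between calls to the robot, and variables do not carry over. Pictures are saved under pics/ and viewed, about 8 in all and at most 12, crops included, and the job is handed in when it is done.

Besides the shell and the picture viewer there is one more tool, called after "Call:" as name(argument=value, ...), one argument or row to a line, values as JSON. send_rows: Moves the arm, as the interface text tells. Its arguments: {"type":"object","properties":{"rows":{"type":"array","items":{"type":"object","properties":{"delta_pos":{"type":"array","items":{"type":"number"}},"twist":{"type":"array","items":{"type":"number"}},"fingers":{"type":"number"}}}},"grip_force":{"type":"number"}},"required":["rows"]}

```bash
ls; mkdir -p pics; cat > h.py <<'E'
import numpy as np, cv2
from scipy.spatial.transform import Rotation as R
from plant import env
def ray(c,uv,z):
    M=np.array(c["camera_from_world"]);Rm=M[:3,:3];o=-Rm.T@M[:3,3]
    d=Rm.T@np.linalg.inv(c["K"])@np.array([uv[0],uv[1],1.]);return o+d*(z-o[2])/d[2]
def proj(c,p):
    M=np.array(c["camera_from_world"]);q=np.array(c["K"])@(M[:3,:3]@np.array(p)+M[:3,3]);return q[:2]/q[2]
def snap(n,fn):
    c=env.camera(n);cv2.imwrite("pics/"+fn+".png",c["img"]);np.savez("pics/"+fn+".npz",**c);return c
def st():
    s=env.get_state();print({k:np.round(s[k],4) for k in("time","eef_pos","ee_rot","wrist_force","width","q")});return s
def tool(dw):
    s=env.get_state();return R.from_rotvec(s["ee_rot"]).inv().apply(dw)*100
E
python3 - <<'E'
from h import *
st()
a=snap("top","t0");b=snap("side","s0")
for c in(a,b):
    M=c["camera_from_world"];print(-M[:3,:3].T@M[:3,3],c["K"][0,0],M[2,:3])
cv2.imwrite("pics/both.png",cv2.resize(np.vstack([a["img"],b["img"]]),(450,600)) if 0 else cv2.resize(a["img"],(800,600)))
E
```

```text
pics
{'time': np.float64(0.0), 'eef_pos': array([ 0.1691, -0.5751,  0.2302]), 'ee_rot': array([-3.1077e+00, -4.4720e-01,  1.0000e-04]), 'wrist_force': array([ 0.3799, -0.3861, -0.4101]), 'width': np.float64(0.0854), 'q': array([-1.3704,  0.1312,  1.4893,  0.    ,  1.523 , -0.0854])}
[0.4379884  0.03513128 1.50221415] 361.59048287602457 [ 0.05348202  0.01434369 -0.99846579]
[ 0.27075363 -1.23970706  1.27331383] 465.87941168207516 [ 0.1238889   0.73377616 -0.66800007]
```

View pics/both.png

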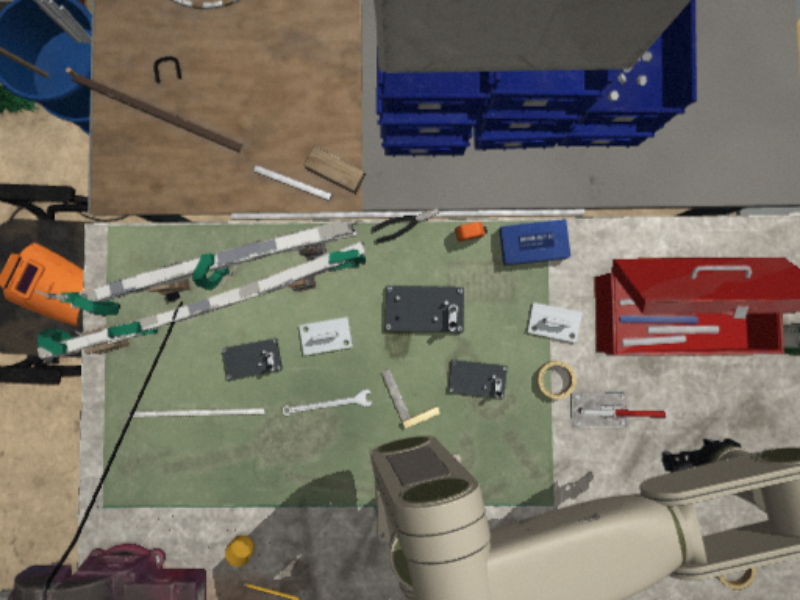

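View pics/s0.png

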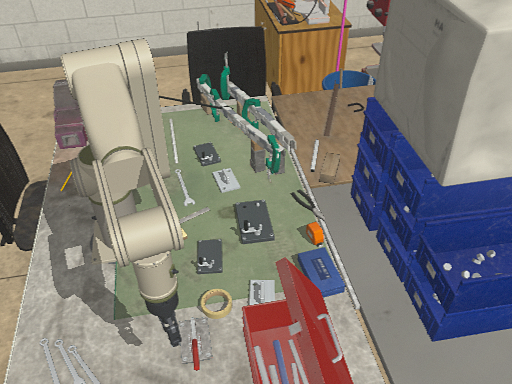

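The fixture is the largest dark base at (424,310) in the 800 px view. The look-alikes are the smaller bases at (252,360) and (478,380). The candidate plates are at (326,337) and (554,322). I'll confirm with an enlarged crop.

```bash
python3 - <<'E'
from h import *
c=dict(np.load("pics/t0.npz"));I=c["img"]
cv2.imwrite("pics/c1.png",cv2.resize(I[170:260,185:380],None,fx=4.1,fy=4.1,interpolation=cv2.INTER_CUBIC))
for n,uv in dict(fix=(271,198),pA=(208.5,215.5),pB=(354.5,206),knob=(289,203),l1=(161,230),l2=(306,243)).items(): print(n,ray(c,uv,.02).round(3))
E
```

```text
fix [ 0.484 -0.018  0.02 ]
pA [0.416 0.238 0.02 ]
pB [ 0.448 -0.358  0.02 ]
knob [ 0.463 -0.092  0.02 ]
l1 [0.358 0.434 0.02 ]
l2 [ 0.3   -0.158  0.02 ]
```

View pics/c1.png

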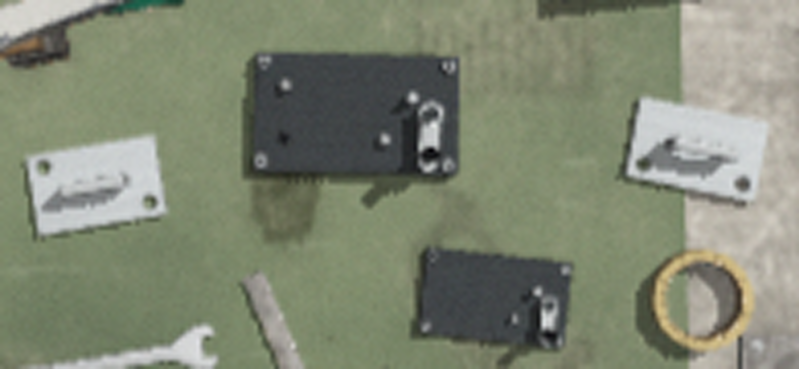

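The fixture's pins are at crop (385,139) and (285,85), with the empty socket at (283,138), so the second pin is at (+26,+50) and the layout is diagonal. The left plate has diagonal holes at (43,166) and (150,201), so it matches. The right plate is inline, with holes at (643,163) and (743,183). The small base at (495,300) is a look-alike.

```bash
python3 - <<'E'
from h import *
s=st();c=env.camera("wrist");M=c["camera_from_world"]
T=np.eye(4);T[:3,:3]=R.from_rotvec(s["ee_rot"]).as_matrix();T[:3,3]=s["eef_pos"]
X=np.linalg.inv(M@T);X=np.linalg.inv(T)@np.linalg.inv(M)
print(X.round(3),c["K"].round(0))
print(tool(np.array([.44,-.02,.36])-s["eef_pos"]))
E
```

```text
{'time': np.float64(0.1), 'eef_pos': array([ 0.1691, -0.5752,  0.2303]), 'ee_rot': array([-3.1079e+00, -4.4710e-01,  1.0000e-04]), 'wrist_force': array([-0.3988,  0.1316, -0.3757]), 'width': np.float64(0.0854), 'q': array([-1.3704,  0.1311,  1.4892,  0.    ,  1.523 , -0.0854])}
[[-0.    -0.953 -0.304  0.077]
 [ 1.    -0.     0.     0.   ]
 [-0.    -0.304  0.953 -0.143]
 [ 0.     0.     0.     1.   ]] [[326.   0. 256.]
 [  0. 326. 195.]
 [  0.   0.   1.]]
[ 41.64632897 -45.64626062 -12.89545656]
```

Call:
send_rows(
  rows=[
    {"delta_pos": [40,-32.5,-9],"twist": [0,0,-74],"fingers": 8.5},
    {"delta_pos": [40,-32.5,-9],"twist": [0,0,-74],"fingers": 8.5},
    {"delta_pos": [40,-32.5,-9],"twist": [0,0,-74],"fingers": 8.5},
    {"delta_pos": [40,-32.5,-9],"twist": [0,0,-74],"fingers": 8.5},
    {"delta_pos": [40,-32.5,-9],"twist": [0,0,-74],"fingers": 8.5},
  ],
)

```text
time: 0.65
eef_pos: [0.3094, -0.3709, 0.2743]
ee_rot: [-2.725, -1.563, -0.0]
wrist_force: [0.4, -0.2, 0.6]
width: 0.0845
```

Call:
send_rows(
  rows=[
    {"delta_pos": [53,-16,-2.6],"twist": [0,0,-31],"fingers": 8.5},
    {"delta_pos": [53,-16,-2.6],"twist": [0,0,-31],"fingers": 8.5},
    {"delta_pos": [53,-16,-2.6],"twist": [0,0,-31],"fingers": 8.5},
    {"delta_pos": [53,-16,-2.6],"twist": [0,0,-31],"fingers": 8.5},
    {"delta_pos": [53,-16,-2.6],"twist": [0,0,-31],"fingers": 8.5},
  ],
)

```text
time: 1.15
eef_pos: [0.3684, -0.1284, 0.286]
ee_rot: [2.211, 2.231, 0.0]
wrist_force: [1.4, -0.3, 1.4]
width: 0.0848
```

Call:
send_rows(
  rows=[
    {"delta_pos": [29,7,-1.5],"twist": [0,0,0],"fingers": 8.5},
    {"delta_pos": [29,7,-1.5],"twist": [0,0,0],"fingers": 8.5},
    {"delta_pos": [29,7,-1.5],"twist": [0,0,0],"fingers": 8.5},
    {"delta_pos": [29,7,-1.5],"twist": [0,0,0],"fingers": 8.5},
    {"delta_pos": [29,7,-1.5],"twist": [0,0,0],"fingers": 8.5},
  ],
)

```text
time: 1.65
eef_pos: [0.4256, 0.115, 0.2987]
ee_rot: [2.214, 2.228, 0.001]
wrist_force: [0.8, -0.1, 0.8]
width: 0.085
```

Call:
send_rows(
  rows=[
    {"delta_pos": [4,1,0],"twist": [0,0,0],"fingers": 8.5},
    {"delta_pos": [4,1,0],"twist": [0,0,0],"fingers": 8.5},
    {"delta_pos": [4,1,0],"twist": [0,0,0],"fingers": 8.5},
  ],
)

```text
time: 1.95
eef_pos: [0.4351, 0.1536, 0.298]
ee_rot: [-2.211, -2.231, 0.002]
wrist_force: [-0.1, -0.4, 0.6]
width: 0.0849
```

```bash
python3 - <<'E'
from h import *
st();c=snap("wrist","w1")
cv2.imwrite("pics/w1b.png",cv2.resize(c["img"],(800,600),interpolation=cv2.INTER_CUBIC))
E
```

```text
{'time': np.float64(1.95), 'eef_pos': array([0.4351, 0.1536, 0.298 ]), 'ee_rot': array([-2.2114e+00, -2.2307e+00,  2.2000e-03]), 'wrist_force': array([-0.0816, -0.4218,  0.5954]), 'width': np.float64(0.0849), 'q': array([ 2.2830e-01, -2.6780e-01,  1.7479e+00, -3.0000e-04,  1.6629e+00,
        2.1970e-01])}
```

View pics/w1b.png

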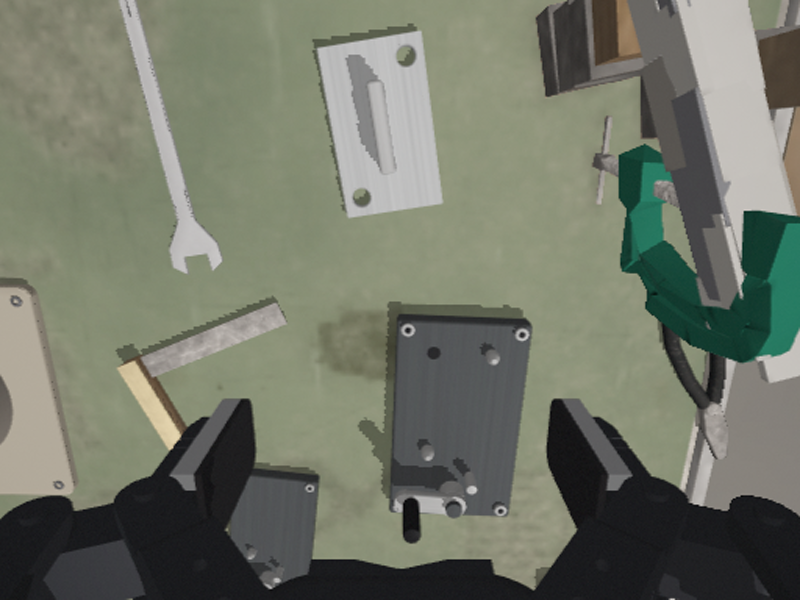

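```bash
python3 - <<'E'
from h import *
c=dict(np.load("pics/w1.npz"));t=dict(np.load("pics/t0.npz"));I=c["img"];k=.64
hsv=cv2.cvtColor(I,cv2.COLOR_BGR2HSV)
# plate top outline
m=((hsv[...,1]<35)&(hsv[...,2]>90)).astype(np.uint8); roi=np.zeros_like(m);roi[10:145,190:295]=1;m=cv2.morphologyEx(m*roi,cv2.MORPH_CLOSE,np.ones((3,3)))
cs=cv2.findContours(m,cv2.RETR_EXTERNAL,cv2.CHAIN_APPROX_NONE)[0];ct=max(cs,key=cv2.contourArea)[:,0]
P=np.array([ray(c,p,.012)[:2] for p in ct],np.float32);r=cv2.minAreaRect(P*1000);print("plate rect",r)
def blob(x,y,dark,w=9,thr=None):
    x,y=int(x*k),int(y*k);g=cv2.cvtColor(I,cv2.COLOR_BGR2GRAY)[y-w:y+w+1,x-w:x+w+1]
    th,b=cv2.threshold(g,0,255,cv2.THRESH_OTSU+(cv2.THRESH_BINARY_INV if dark else 0))
    n,l,s,ce=cv2.connectedComponentsWithStats(b);i=min(range(1,n),key=lambda i:np.hypot(*(ce[i]-w))-s[i,4]*.05)
    return ce[i]+[x-w,y-w],s[i,4]
for n,x,y,d,z in[("h1",405,56,1,.012),("h2",361,197,1,.012),("socket",433,353,1,.02),("sc1",407,330,0,.02),("sc2",522,334,0,.02),("sc3",500,510,0,.02),("pinA",426,446,0,.034),("pinB",490,353,0,.034)]:
    u,a=blob(x,y,d);print(n,(u/k).round(0),a,ray(c,u,z).round(4))
# bar: wrist vs top triangulation
def tri(uw,ut):
    A=[]
    for cc,u in((c,uw),(t,ut)):
        Pm=cc["K"]@cc["camera_from_world"][:3];A+=[u[0]*Pm[2]-Pm[0],u[1]*Pm[2]-Pm[1]]
    x=np.linalg.svd(np.array(A))[2][-1];return x[:3]/x[3]
s=lambda x,y:(185+x/4.1,170+y/4.1)
for n,a,b in[("bar",(381,128),(99,183)),("h1",(405,56),(43,166)),("h2",(361,197),(150,201)),("pinB",(488,351),(285,85)),("pinA",(425,444),(385,139)),("fcorner+x+y",(531,320),(253,55)),("knob",(410,537),(428,152))]:
    print(n,tri(np.array(a)*k,s(*b)).round(4))
b0,b1=np.array((375,85))*k,np.array((388,170))*k
print("bar ends @.046",ray(c,b0,.046),ray(c,b1,.046))
E
```

```text
plate rect ((418.02264404296875, 241.29324340820312), (82.08860778808594, 130.95181274414062), 9.13025951385498)
h1 [406.  55.] 143 [0.4366 0.2943 0.012 ]
h2 [361. 197.] 112 [0.4011 0.1874 0.012 ]
socket [433. 352.] 56 [0.464  0.0525 0.02  ]
sc1 [407. 330.] 49 [0.4407 0.0739 0.02  ]
sc2 [522. 334.] 52 [0.5417 0.0705 0.02  ]
sc3 [503. 514.] 192 [ 0.5386 -0.1222  0.02  ]
pinA [428. 455.] 34 [ 0.4612 -0.0448  0.034 ]
pinB [494. 360.] 33 [0.5161 0.052  0.034 ]
bar [ 0.4174  0.2425 -0.0278]
h1 [ 0.4364  0.2973 -0.0119]
h2 [0.4002 0.1866 0.0022]
pinB [0.5155 0.0489 0.0073]
pinA [ 0.46   -0.0513  0.0055]
fcorner+x+y [0.5475 0.0816 0.0169]
knob [ 0.4452 -0.087   0.0901]
bar ends @.046 [0.41472515 0.26985707 0.046     ] [0.42406851 0.21113978 0.046     ]
```

Call:
send_rows(
  rows=[
    {"delta_pos": [-8,5,6],"twist": [0,0,0],"fingers": 8.5},
    {"delta_pos": [-8,5,6],"twist": [0,0,0],"fingers": 8.5},
    {"delta_pos": [-8,5,6],"twist": [0,0,0],"fingers": 8.5},
    {"delta_pos": [-8,5,6],"twist": [0,0,0],"fingers": 8.5},
    {"delta_pos": [-8,5,6],"twist": [0,0,0],"fingers": 8.5},
  ],
)

```text
time: 2.5
eef_pos: [0.4858, 0.0726, 0.2394]
ee_rot: [-2.217, -2.226, -0.001]
wrist_force: [-0.6, 0.1, 1.4]
width: 0.0851
```

```bash
python3 - <<'E'
from h import *
st();c=snap("wrist","w2")
cv2.imwrite("pics/w2b.png",cv2.resize(c["img"],(800,600),interpolation=cv2.INTER_CUBIC))
E
```

```text
{'time': np.float64(2.5), 'eef_pos': array([0.4858, 0.0726, 0.2394]), 'ee_rot': array([-2.2170e+00, -2.2259e+00, -1.1000e-03]), 'wrist_force': array([-0.5983,  0.0999,  1.3952]), 'width': np.float64(0.0851), 'q': array([ 4.3600e-02, -1.7160e-01,  1.7714e+00,  5.0000e-04,  1.5413e+00,
        3.9700e-02])}
```

View pics/w2b.png

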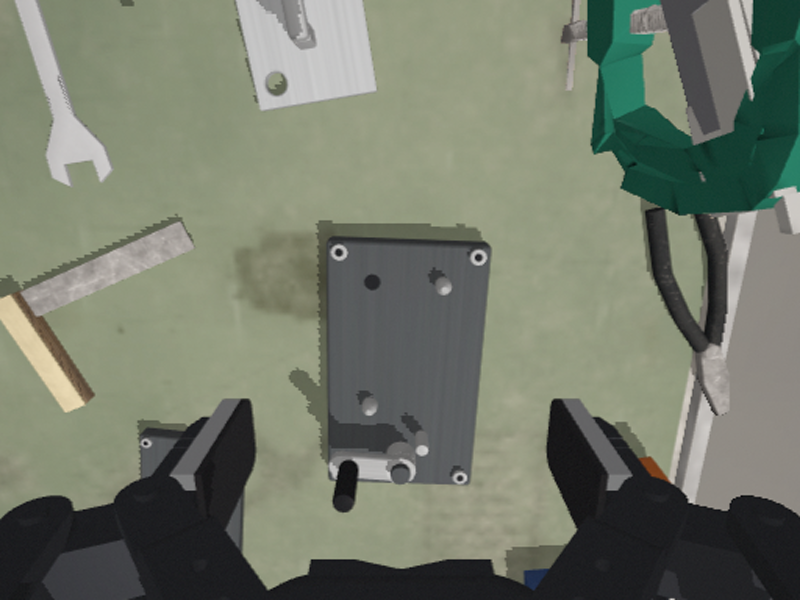

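```bash
cat >> h.py <<'E'
def blob(I,x,y,dark,w=9,k=.64):
    x,y=int(x*k),int(y*k);g=cv2.cvtColor(I,cv2.COLOR_BGR2GRAY)[y-w:y+w+1,x-w:x+w+1]
    b=cv2.threshold(g,0,255,cv2.THRESH_OTSU+(cv2.THRESH_BINARY_INV if dark else 0))[1]
    n,l,s,ce=cv2.connectedComponentsWithStats(b);i=min(range(1,n),key=lambda i:np.hypot(*(ce[i]-w))-s[i,4]*.05)
    return ce[i]+[x-w,y-w]
def tri(c,uc,t,ut):
    A=[]
    for cc,u in((c,uc),(t,ut)):
        Pm=cc["K"]@cc["camera_from_world"][:3];A+=[u[0]*Pm[2]-Pm[0],u[1]*Pm[2]-Pm[1]]
    x=np.linalg.svd(np.array(A))[2][-1];return x[:3]/x[3]
E
python3 - <<'E'
from h import *
a=dict(np.load("pics/w1.npz"));b=dict(np.load("pics/w2.npz"))
W={}
for n,p,q,d,z in[("socket",(433,353),(372,282),1,.02),("sc1",(407,330),(339,252),0,.02),("sc2",(522,334),(478,257),0,.02),("h2",(361,197),(276,83),1,.012)]:
    ua,ub=blob(a["img"],*p,d),blob(b["img"],*q,d);W[n]=ray(b,ub,z);print(n,(ub/.64).round(),"tri",tri(a,ua,b,ub).round(4),"ray1",ray(a,ua,z).round(4),"ray2",W[n].round(4))
for n,p,q in[("barend",(388,172),(305,44)),("knobtop",(411,537),(344,506)),("pinBtip",(491,360),(446,291)),("pinAtip",(427,457),(370,411))]:
    print(n,tri(a,np.array(p)*.64,b,np.array(q)*.64).round(4))
print("sc3",ray(b,blob(b["img"],459,477,0),.02))
for n,q in[("pinB",(446,291)),("pinA",(370,411))]: print(n,ray(b,np.array(q)*.64,.034))
d=W["sc2"]-W["sc1"];y=np.arctan2(d[1],d[0]);print("yaw",np.degrees(y))
ex=np.array([np.cos(y),np.sin(y)]);ey=np.array([-ex[1],ex[0]])
print("origin",W["socket"][:2]+.026*ex-.05*ey)
print("knob@.086",ray(b,np.array((343,506))*.64,.086),"pivot",ray(b,np.array((401,472))*.64,.05))
E
```

```text
socket [372. 282.] tri [0.4639 0.0528 0.0206] ray1 [0.464  0.0525 0.02  ] ray2 [0.4639 0.0526 0.02  ]
sc1 [339. 252.] tri [0.4408 0.0752 0.0233] ray1 [0.4407 0.0739 0.02  ] ray2 [0.4405 0.0746 0.02  ]
sc2 [478. 257.] tri [0.5405 0.0725 0.025 ] ray1 [0.5417 0.0705 0.02  ] ray2 [0.5414 0.0715 0.02  ]
h2 [276.  83.] tri [0.4013 0.1876 0.0129] ray1 [0.4011 0.1874 0.012 ] ray2 [0.4011 0.1877 0.012 ]
barend [0.424  0.2089 0.0263]
knobtop [ 0.4452 -0.0981  0.078 ]
pinBtip [0.5186 0.0427 0.0122]
pinAtip [ 0.4611 -0.0517  0.0257]
sc3 [ 0.53573172 -0.1220567   0.02      ]
pinB [0.51755067 0.04969861 0.034     ]
pinA [ 0.46209247 -0.04643883  0.034     ]
yaw -1.8005874787937648
origin [0.48831541 0.00179699]
knob@.086 [ 0.44548089 -0.09173705  0.086     ] pivot [ 0.48605581 -0.0897807   0.05      ]
```

Call:
send_rows(
  rows=[
    {"delta_pos": [16.9,-6.7,14],"twist": [0,0,-8.9],"fingers": 8.5},
    {"delta_pos": [16.9,-6.7,14],"twist": [0,0,-8.9],"fingers": 8.5},
    {"delta_pos": [16.9,-6.7,14],"twist": [0,0,-8.9],"fingers": 8.5},
    {"delta_pos": [16.9,-6.7,14],"twist": [0,0,-8.9],"fingers": 6},
    {"delta_pos": [16.9,-6.7,14],"twist": [0,0,-8.9],"fingers": 6},
  ],
)

```text
time: 3.05
eef_pos: [0.4155, 0.2446, 0.0977]
ee_rot: [-2.031, -2.395, -0.0]
wrist_force: [-0.1, 0.0, 0.4]
width: 0.0607
```

Call:
send_rows(
  rows=[
    {"delta_pos": [0,0,0],"twist": [0,0,0],"fingers": 5},
    {"delta_pos": [0,0,0],"twist": [0,0,0],"fingers": 5},
  ],
)

```text
time: 3.25
eef_pos: [0.4178, 0.2427, 0.0997]
ee_rot: [2.031, 2.396, 0.002]
wrist_force: [0.7, -0.2, 0.1]
width: 0.05
```

```bash
python3 - <<'E'
from h import *
s=st();r=R.from_rotvec(s["ee_rot"]).as_matrix();print(np.degrees(np.arctan2(r[1,1],r[0,1])),tool(np.array([.4183,.2411,.022])-s["eef_pos"]))
E
```

```text
{'time': np.float64(3.25), 'eef_pos': array([0.4178, 0.2427, 0.0997]), 'ee_rot': array([2.0313e+00, 2.3956e+00, 1.5000e-03]), 'wrist_force': array([ 0.7019, -0.2155,  0.051 ]), 'width': np.float64(0.05), 'q': array([ 4.2030e-01, -8.3700e-02,  1.9526e+00, -2.0000e-04,  1.2715e+00,
        2.5610e-01])}
9.409415943502196 [-0.16940604  0.01410658  7.76784885]
```

Call:
send_rows(
  rows=[
    {"delta_pos": [-0.1,0,4.5],"twist": [0,0,0.3],"fingers": 5},
    {"delta_pos": [-0.1,0,7],"twist": [0,0,0.3],"fingers": 5},
    {"delta_pos": [-0.1,0,7.7],"twist": [0,0,0.3],"fingers": 5},
    {"delta_pos": [-0.1,0,7.7],"twist": [0,0,0.3],"fingers": 5},
    {"delta_pos": [-0.1,0,7.7],"twist": [0,0,0.3],"fingers": 5},
  ],
)

```text
time: 3.75
eef_pos: [0.42, 0.2411, 0.0238]
ee_rot: [2.041, 2.386, 0.005]
wrist_force: [0.6, 0.5, 0.0]
width: 0.0501
```

Call:
send_rows(
  rows=[
    {"delta_pos": [0,0,0],"twist": [0,0,0],"fingers": 0.8},
    {"delta_pos": [0,0,0],"twist": [0,0,0],"fingers": 0.8},
    {"delta_pos": [0,0,0],"twist": [0,0,0],"fingers": 0.8},
    {"delta_pos": [0,0,0],"twist": [0,0,0],"fingers": 0.8},
    {"delta_pos": [0,0,0],"twist": [0,0,0],"fingers": 0.8},
  ],
  grip_force=70,
)

```text
time: 4.25
eef_pos: [0.419, 0.2411, 0.0229]
ee_rot: [2.04, 2.387, 0.003]
wrist_force: [-2.3, -0.8, 6.6]
width: 0.0109
```

Call:
send_rows(
  rows=[
    {"delta_pos": [0,0,-1.5],"twist": [0,0,0],"fingers": 0.8},
    {"delta_pos": [0,0,-4],"twist": [0,0,0],"fingers": 0.8},
    {"delta_pos": [0,0,-8],"twist": [0,0,0],"fingers": 0.8},
    {"delta_pos": [0,0,-8],"twist": [0,0,0],"fingers": 0.8},
    {"delta_pos": [0,0,-8],"twist": [0,0,0],"fingers": 0.8},
  ],
)

```text
time: 4.75
eef_pos: [0.4187, 0.241, 0.1025]
ee_rot: [2.041, 2.387, 0.003]
wrist_force: [0.4, -0.4, -4.2]
width: 0.0107
```

```bash
python3 - <<'E'
from h import *
st();c=snap("wrist","w3")
cv2.imwrite("pics/w3b.png",cv2.resize(c["img"],(800,600),interpolation=cv2.INTER_CUBIC))
E
```

```text
{'time': np.float64(4.75), 'eef_pos': array([0.4187, 0.241 , 0.1025]), 'ee_rot': array([2.0407, 2.3873, 0.0031]), 'wrist_force': array([ 0.4456, -0.4497, -4.1798]), 'width': np.float64(0.0107), 'q': array([ 0.4162, -0.0884,  1.9514,  0.    ,  1.2764,  0.2599])}
```

View pics/w3b.png

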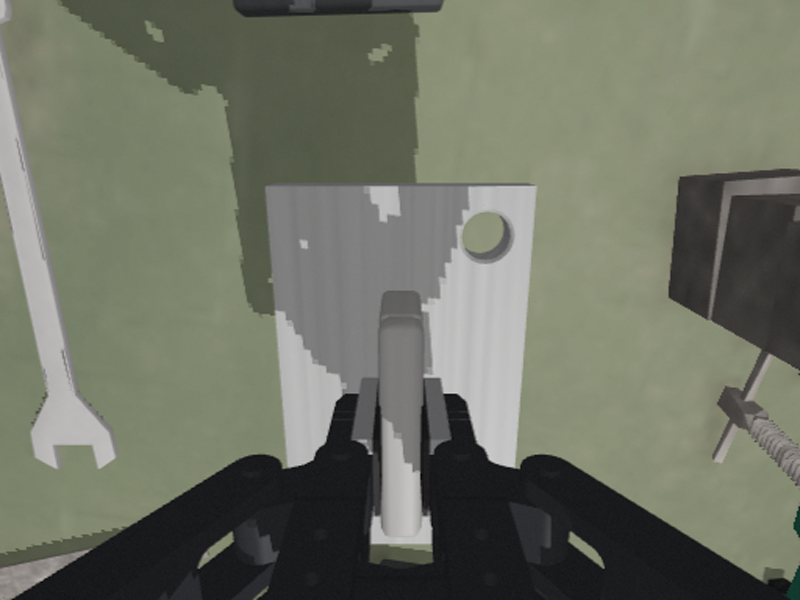

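```bash
python3 - <<'E'
from h import *
c=dict(np.load("pics/w3.npz"));s=env.get_state();r=R.from_rotvec(s["ee_rot"]).inv()
print((r.as_matrix()).T.round(4))
for q in[(487,237.5),(266,186),(535,186)]:
    p=ray(c,np.array(q)*.64,.0916);print((r.apply(p-s["eef_pos"])*1000).round(1))
# target TCP: seat origin at z; yaw -1.75deg
rt=(R.from_euler("z",-1.75,degrees=True)*R.from_matrix([[0,1,0],[1,0,0],[0,0,-1]]))
print("dtwist",(r*rt).as_rotvec(degrees=True),"shift",tool(np.array([.4883,.0018,.1025])-s["eef_pos"]))
E
```

```text
[[-1.556e-01  9.878e-01 -6.000e-04]
 [ 9.878e-01  1.556e-01 -3.000e-04]
 [-2.000e-04 -6.000e-04 -1.000e+00]]
[50.4 26.5  9.4]
[ 65.8 -39.5   9.5]
[65.7 39.8  9.4]
dtwist [-0.03579381  0.01249436 10.70068033] shift [-24.68302374   3.26783224  -0.14259611]
```

Call:
send_rows(
  rows=[
    {"delta_pos": [-3,0.4,0],"twist": [0,0,2],"fingers": 0.8},
    {"delta_pos": [-7.5,1,0],"twist": [0,0,4],"fingers": 0.8},
    {"delta_pos": [-12,1.6,0],"twist": [0,0,6],"fingers": 0.8},
    {"delta_pos": [-16.5,2.2,0],"twist": [0,0,8],"fingers": 0.8},
    {"delta_pos": [-20,2.6,0],"twist": [0,0,9.5],"fingers": 0.8},
  ],
)

```text
time: 5.3
eef_pos: [0.4736, 0.0449, 0.0996]
ee_rot: [-2.233, -2.207, 0.004]
wrist_force: [1.7, 0.5, -2.2]
width: 0.0104
```

```bash
cat > go.py <<'E'
from h import *
import sys
s=st();r=R.from_rotvec(s["ee_rot"]).inv();t=np.array([float(v) for v in sys.argv[1:4]])
rt=R.from_euler("z",float(sys.argv[4]),degrees=True)*R.from_matrix([[0,1,0],[1,0,0],[0,0,-1]])
print("twist",(r*rt).as_rotvec(degrees=True).round(2),"shift",tool(t-s["eef_pos"]).round(2))
E
python3 go.py .4881 .0013 .09 -1.75
```

```text
{'time': np.float64(5.3), 'eef_pos': array([0.4736, 0.0449, 0.0996]), 'ee_rot': array([-2.2328, -2.207 ,  0.0042]), 'wrist_force': array([ 1.7284,  0.5308, -2.1946]), 'width': np.float64(0.0104), 'q': array([-1.3000e-02, -1.0000e-01,  1.9681e+00, -5.0000e-04,  1.2769e+00,
       -1.2000e-03])}
twist [-0.19  0.03  1.08] shift [-4.34  1.5   0.95]
```

Call:
send_rows(
  rows=[
    {"delta_pos": [-2.5,0.8,0.3],"twist": [0,0,0.7],"fingers": 0.8},
    {"delta_pos": [-4,1.3,0.8],"twist": [0,0,1],"fingers": 0.8},
    {"delta_pos": [-4,1.3,0.8],"twist": [0,0,1],"fingers": 0.8},
    {"delta_pos": [-4,1.3,0.8],"twist": [0,0,1],"fingers": 0.8},
    {"delta_pos": [-4,1.3,0.8],"twist": [0,0,1],"fingers": 0.8},
  ],
)

```text
time: 5.8
eef_pos: [0.4866, 0.0079, 0.0927]
ee_rot: [-2.249, -2.191, 0.002]
wrist_force: [0.7, 0.8, -2.8]
width: 0.0107
```

```bash
python3 go.py .4881 .0013 .043 -1.75; python3 -c "
from h import *
c=snap('wrist','w4');cv2.imwrite('pics/w4b.png',cv2.resize(c['img'],(800,600)))"
```

```text
{'time': np.float64(5.8), 'eef_pos': array([0.4866, 0.0079, 0.0927]), 'ee_rot': array([-2.2495e+00, -2.1907e+00,  1.6000e-03]), 'wrist_force': array([ 0.6938,  0.7664, -2.7769]), 'width': np.float64(0.0107), 'q': array([-8.9500e-02, -6.2200e-02,  1.9459e+00,  3.0000e-04,  1.2597e+00,
       -6.3100e-02])}
twist [-0.11 -0.02  0.23] shift [-0.65  0.18  4.97]
```

View pics/w4b.png

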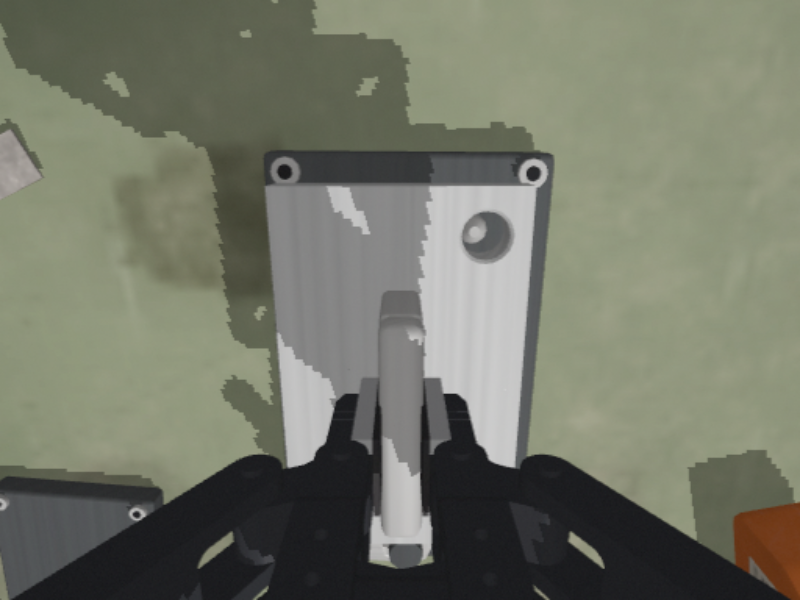

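The held plate's hole at (487,237) shows the pin inside it, which agrees with the computed seat position. I'll correct x and y at height, then lower.

Call:
send_rows(
  rows=[
    {"delta_pos": [-0.6,0.2,0.8],"twist": [0.1,0,0.2],"fingers": 0.8},
    {"delta_pos": [-0.6,0.2,1.4],"twist": [0.1,0,0.2],"fingers": 0.8},
    {"delta_pos": [-0.6,0.2,1.4],"twist": [0.1,0,0.2],"fingers": 0.8},
    {"delta_pos": [-0.6,0.2,1.4],"twist": [0.1,0,0.2],"fingers": 0.8},
    {"delta_pos": [-0.6,0.2,1.4],"twist": [0.1,0,0.2],"fingers": 0.8},
  ],
)

```text
time: 6.35
eef_pos: [0.4894, 0.0011, 0.0797]
ee_rot: [-2.254, -2.186, 0.002]
wrist_force: [0.6, -0.8, -3.3]
width: 0.0108
```

```bash
python3 go.py .4881 .0013 .043 -1.75
```

```text
{'time': np.float64(6.35), 'eef_pos': array([0.4894, 0.0011, 0.0797]), 'ee_rot': array([-2.2541e+00, -2.1865e+00,  1.8000e-03]), 'wrist_force': array([ 0.6474, -0.8236, -3.3228]), 'width': np.float64(0.0108), 'q': array([-1.0250e-01, -3.7900e-02,  1.9483e+00, -1.0000e-04,  1.2328e+00,
       -7.2000e-02])}
twist [-0.1 -0.   0. ] shift [ 0.01 -0.12  3.67]
```

Call:
send_rows(
  rows=[
    {"delta_pos": [0,-0.1,1],"twist": [0,0,0],"fingers": 0.8},
    {"delta_pos": [0,-0.1,2],"twist": [0,0,0],"fingers": 0.8},
    {"delta_pos": [0,-0.1,2.3],"twist": [0,0,0],"fingers": 0.8},
    {"delta_pos": [0,-0.1,2.6],"twist": [0,0,0],"fingers": 0.8},
    {"delta_pos": [0,-0.1,2.6],"twist": [0,0,0],"fingers": 0.8},
  ],
)

```text
time: 6.85
eef_pos: [0.4878, 0.0011, 0.0529]
ee_rot: [-2.254, -2.186, 0.003]
wrist_force: [0.0, -0.3, -3.0]
width: 0.0105
```

```bash
python3 go.py .4881 .0013 .043 -1.75
```

```text
{'time': np.float64(6.85), 'eef_pos': array([0.4878, 0.0011, 0.0529]), 'ee_rot': array([-2.2537, -2.1857,  0.003 ]), 'wrist_force': array([ 0.0389, -0.2742, -2.9682]), 'width': np.float64(0.0105), 'q': array([-1.0290e-01, -3.0000e-03,  1.9681e+00, -1.0000e-04,  1.1793e+00,
       -7.2200e-02])}
twist [-0.16 -0.   -0.01] shift [0.02 0.03 0.99]
```

The underside is about 4 mm below the pin tips and there's no contact force, so both pins are entering the holes.

Call:
send_rows(
  rows=[
    {"delta_pos": [0,0,0.4],"twist": [0,0,0],"fingers": 0.8},
    {"delta_pos": [0,0,0.7],"twist": [0,0,0],"fingers": 0.8},
    {"delta_pos": [0,0,0.9],"twist": [0,0,0],"fingers": 0.8},
    {"delta_pos": [0,0,1.0],"twist": [0,0,0],"fingers": 0.8},
    {"delta_pos": [0,0,1.0],"twist": [0,0,0],"fingers": 0.8},
  ],
)

```text
time: 7.35
eef_pos: [0.4881, 0.0011, 0.0434]
ee_rot: [-2.254, -2.186, 0.002]
wrist_force: [0.4, -0.4, -3.2]
width: 0.0107
```

Call:
send_rows(
  rows=[
    {"delta_pos": [0,0,0.1],"twist": [0,0,0],"fingers": 0.8},
    {"delta_pos": [0,0,0.1],"twist": [0,0,0],"fingers": 0.8},
    {"delta_pos": [0,0,0.15],"twist": [0,0,0],"fingers": 0.8},
    {"delta_pos": [0,0,0.15],"twist": [0,0,0],"fingers": 0.8},
  ],
)

```text
time: 7.75
eef_pos: [0.4884, 0.001, 0.043]
ee_rot: [-2.254, -2.187, 0.002]
wrist_force: [-5.1, 0.4, 7.7]
width: 0.0104
```

Call:
send_rows(
  rows=[
    {"delta_pos": [0,0,0],"twist": [0,0,0],"fingers": 4.5},
    {"delta_pos": [0,0,0],"twist": [0,0,0],"fingers": 4.5},
    {"delta_pos": [0,0,0],"twist": [0,0,0],"fingers": 4.5},
    {"delta_pos": [0,0,-1],"twist": [0,0,0],"fingers": 4.5},
    {"delta_pos": [0,0,-4],"twist": [0,0,0],"fingers": 4.5},
  ],
)

```text
time: 8.25
eef_pos: [0.4857, 0.0013, 0.08]
ee_rot: [-2.251, -2.183, 0.008]
wrist_force: [0.7, -0.6, 0.8]
width: 0.0451
```

Call:
send_rows(
  rows=[
    {"delta_pos": [0,0,-5],"twist": [0,0,0],"fingers": 4.5},
    {"delta_pos": [3,0,-10],"twist": [0,0,0],"fingers": 4.5},
    {"delta_pos": [6,0,-13],"twist": [0,0,0],"fingers": 4.5},
    {"delta_pos": [6,0,-13],"twist": [0,0,0],"fingers": 4.5},
    {"delta_pos": [6,0,-13],"twist": [0,0,0],"fingers": 4.5},
  ],
)

```text
time: 8.75
eef_pos: [0.4912, 0.0616, 0.2139]
ee_rot: [2.252, 2.188, 0.002]
wrist_force: [0.2, 0.3, -0.5]
width: 0.045
```

```bash
python3 - <<'E'
from h import *
st();c=snap("wrist","w5")
cv2.imwrite("pics/w5b.png",cv2.resize(c["img"],(800,600),interpolation=cv2.INTER_CUBIC))
E
```

```text
{'time': np.float64(8.75), 'eef_pos': array([0.4912, 0.0616, 0.2139]), 'ee_rot': array([2.2523e+00, 2.1884e+00, 1.8000e-03]), 'wrist_force': array([ 0.1937,  0.3444, -0.5355]), 'width': np.float64(0.045), 'q': array([ 2.1200e-02, -1.4990e-01,  1.7983e+00, -1.0000e-04,  1.4915e+00,
        5.0000e-02])}
```

View pics/w5b.png

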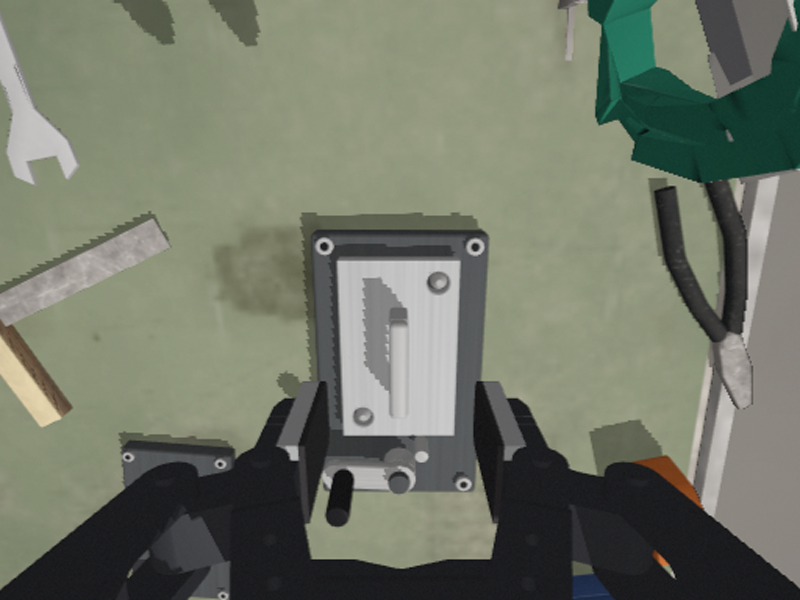

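Seated: both pin tips show in the plate holes at (438,283) and (363,416). The plate is square on the base and the keeper is still open, with the knob top at about (338,512).

```bash
python3 - <<'E'
from h import *
a=dict(np.load("pics/w1.npz"));c=dict(np.load("pics/w5.npz"));k=.64
print("knob",ray(c,np.array((338,514))*k,.086),tri(a,np.array((411,535))*k,c,np.array((338,514))*k))
h=[blob(c["img"],*q,1) for q in()]
for q in((337.5,262),(460,261),(460,435),(343,437)): print(ray(c,np.array(q)*k,.032).round(4))
print("center",np.mean([ray(c,np.array(q)*k,.032) for q in((337.5,262),(460,261),(460,435),(343,437))],0))
E
python3 go.py .4454 -.092 .115 -1.75
```

```text
knob [ 0.44611729 -0.08687847  0.086     ] [ 0.44527678 -0.09067845  0.08265387]
[0.4498 0.0661 0.032 ]
[0.5296 0.0644 0.032 ]
[ 0.5304 -0.0652  0.032 ]
[ 0.4451 -0.0643  0.032 ]
center [4.88719121e-01 2.51765572e-04 3.20000000e-02]
{'time': np.float64(8.8), 'eef_pos': array([0.4903, 0.061 , 0.2122]), 'ee_rot': array([-2.2536e+00, -2.1876e+00,  1.9000e-03]), 'wrist_force': array([ 0.2134, -0.191 , -1.1752]), 'width': np.float64(0.0452), 'q': array([ 2.0200e-02, -1.4870e-01,  1.8004e+00, -2.0000e-04,  1.4913e+00,
        4.9900e-02])}
twist [-0.08  0.02  0.05] shift [-15.42  -4.02   9.73]
```

Call:
send_rows(
  rows=[
    {"delta_pos": [-5,-1.3,2],"twist": [0,0,0],"fingers": 3.4},
    {"delta_pos": [-10,-2.7,5],"twist": [0,0,0],"fingers": 3.4},
    {"delta_pos": [-14,-3.8,7.5],"twist": [0,0,0],"fingers": 3.4},
    {"delta_pos": [-15.4,-4,8.2],"twist": [0,0,0],"fingers": 3.4},
    {"delta_pos": [-15.4,-4,8.2],"twist": [0,0,0],"fingers": 3.4},
  ],
)

```text
time: 9.3
eef_pos: [0.4413, -0.0942, 0.1256]
ee_rot: [-2.255, -2.177, 0.009]
wrist_force: [0.7, 0.5, -0.7]
width: 0.0341
```

Call:
send_rows(
  rows=[
    {"delta_pos": [0,0,0],"twist": [0,0,0],"fingers": 3.4},
    {"delta_pos": [0,0,0],"twist": [0,0,0],"fingers": 3.4},
  ],
)

```text
time: 9.5
eef_pos: [0.4455, -0.0914, 0.1301]
ee_rot: [-2.254, -2.186, 0.002]
wrist_force: [0.3, -0.6, -0.4]
width: 0.034
```

```bash
python3 go.py .4455 -.091 .055 -1.75
```

```text
{'time': np.float64(9.5), 'eef_pos': array([ 0.4455, -0.0914,  0.1301]), 'ee_rot': array([-2.2542e+00, -2.1856e+00,  1.8000e-03]), 'wrist_force': array([ 0.2635, -0.6109, -0.3845]), 'width': np.float64(0.034), 'q': array([-3.1500e-01, -1.9760e-01,  1.9964e+00, -2.0000e-04,  1.3448e+00,
       -2.8410e-01])}
twist [-0.12 -0.02 -0.02] shift [0.03 0.01 7.51]
```

Call:
send_rows(
  rows=[
    {"delta_pos": [0,0,2.5],"twist": [0,0,0],"fingers": 3.4},
    {"delta_pos": [0,0,5],"twist": [0,0,0],"fingers": 3.4},
    {"delta_pos": [0,0,7],"twist": [0,0,0],"fingers": 3.4},
    {"delta_pos": [0,0,7.4],"twist": [0,0,0],"fingers": 3.4},
    {"delta_pos": [0,0,7.4],"twist": [0,0,0],"fingers": 3.4},
  ],
)

```text
time: 10.0
eef_pos: [0.4454, -0.0909, 0.0561]
ee_rot: [-2.252, -2.187, 0.003]
wrist_force: [-0.1, 0.2, 0.6]
width: 0.0336
```

Call:
send_rows(
  rows=[
    {"delta_pos": [0,0,0],"twist": [0,0,0],"fingers": 1.2},
    {"delta_pos": [0,0,0],"twist": [0,0,0],"fingers": 1.2},
    {"delta_pos": [0,0,0],"twist": [0,0,0],"fingers": 1.2},
    {"delta_pos": [0,0,0],"twist": [0,0,0],"fingers": 1.2},
  ],
  grip_force=30,
)

```text
time: 10.4
eef_pos: [0.446, -0.0917, 0.0577]
ee_rot: [-2.255, -2.187, 0.001]
wrist_force: [-5.2, 1.8, 6.5]
width: 0.0151
```

```bash
python3 - <<'E'
from h import *
s=st();p=s["eef_pos"];P=np.array([.4854,-.0932])
v=p[:2]-P;y=np.radians(-1.75);ex=np.array([np.cos(y),np.sin(y)]);ey=np.array([-ex[1],ex[0]])
a0=np.arctan2(v@ey,-v@ex);print("angle",a0,np.linalg.norm(v))
for a in np.linspace(max(a0,0),1.571+.06,11):
    w=P+.04*(-np.cos(a)*ex+np.sin(a)*ey);print(round(a,2),tool(np.r_[w,p[2]]-p).round(2))
E
```

```text
{'time': np.float64(10.4), 'eef_pos': array([ 0.446 , -0.0917,  0.0577]), 'ee_rot': array([-2.2547e+00, -2.1872e+00,  9.0000e-04]), 'wrist_force': array([-5.1773,  1.8309,  6.4622]), 'width': np.float64(0.0151), 'q': array([-3.1520e-01, -1.0390e-01,  2.0552e+00, -4.0000e-04,  1.1909e+00,
       -2.8460e-01])}
angle 0.00761448993323878 0.039414376599295066
0.01 [ 0.   -0.06  0.  ]
0.17 [ 0.65 -0.   -0.  ]
0.33 [ 1.27  0.16 -0.  ]
0.49 [ 1.87  0.42 -0.  ]
0.66 [ 2.41  0.77 -0.  ]
0.82 [ 2.89  1.21 -0.  ]
0.98 [ 3.3   1.72 -0.  ]
1.14 [ 3.61  2.29 -0.  ]
1.31 [ 3.83  2.9  -0.  ]
1.47 [ 3.95  3.53 -0.  ]
1.63 [ 3.96  4.18 -0.  ]
```

Call:
send_rows(
  rows=[
    {"delta_pos": [0.3,0,0],"twist": [0,0,0],"fingers": 1.2},
    {"delta_pos": [0.65,0,0],"twist": [0,0,0],"fingers": 1.2},
    {"delta_pos": [1.25,0.15,0],"twist": [0,0,0],"fingers": 1.2},
    {"delta_pos": [1.85,0.4,0],"twist": [0,0,0],"fingers": 1.2},
    {"delta_pos": [1.85,0.4,0],"twist": [0,0,0],"fingers": 1.2},
  ],
)

```text
time: 10.9
eef_pos: [0.4505, -0.0737, 0.0577]
ee_rot: [2.255, 2.187, -0.002]
wrist_force: [-5.6, -1.2, 6.0]
width: 0.0148
```

```bash
cat > arc.py <<'E'
from h import *
s=st();p=s["eef_pos"];P=np.array([.4854,-.0932])
v=p[:2]-P;y=np.radians(-1.75);ex=np.array([np.cos(y),np.sin(y)]);ey=np.array([-ex[1],ex[0]])
a0=np.arctan2(v@ey,-v@ex);print("angle",a0,np.linalg.norm(v))
for a in np.linspace(a0,1.571+.06,9):
    w=P+.04*(-np.cos(a)*ex+np.sin(a)*ey);print(round(a,2),tool(np.r_[w,p[2]]-p).round(2))
E
python3 arc.py
```

```text
{'time': np.float64(10.9), 'eef_pos': array([ 0.4505, -0.0737,  0.0577]), 'ee_rot': array([ 2.2552,  2.187 , -0.0024]), 'wrist_force': array([-5.6023, -1.2186,  5.963 ]), 'width': np.float64(0.0148), 'q': array([-2.7340e-01, -1.0030e-01,  2.0520e+00, -1.5000e-03,  1.1906e+00,
       -2.4210e-01])}
angle 0.47964939680156055 0.0400161534930706
0.48 [-0.  0. -0.]
0.62 [ 0.49  0.3  -0.  ]
0.77 [ 0.93  0.67 -0.  ]
0.91 [ 1.32  1.1  -0.  ]
1.06 [ 1.63  1.58 -0.  ]
1.2 [ 1.88  2.1  -0.  ]
1.34 [ 2.05  2.65 -0.01]
1.49 [ 2.14  3.22 -0.01]
1.63 [ 2.15  3.79 -0.01]
```

Call:
send_rows(
  rows=[
    {"delta_pos": [0.5,0.3,0],"twist": [0,0,0],"fingers": 1.2},
    {"delta_pos": [0.95,0.7,0],"twist": [0,0,0],"fingers": 1.2},
    {"delta_pos": [1.3,1.1,0],"twist": [0,0,0],"fingers": 1.2},
    {"delta_pos": [1.65,1.6,0],"twist": [0,0,0],"fingers": 1.2},
    {"delta_pos": [1.65,1.6,0],"twist": [0,0,0],"fingers": 1.2},
  ],
)

```text
time: 11.4
eef_pos: [0.465, -0.0547, 0.0572]
ee_rot: [-2.25, -2.182, 0.002]
wrist_force: [-15.6, 14.6, 17.2]
width: 0.015
```

```bash
python3 arc.py
```

```text
{'time': np.float64(11.4), 'eef_pos': array([ 0.465 , -0.0547,  0.0572]), 'ee_rot': array([-2.2498e+00, -2.1825e+00,  1.9000e-03]), 'wrist_force': array([-15.6423,  14.5866,  17.1518]), 'width': np.float64(0.015), 'q': array([-0.2289, -0.0602,  2.0152,  0.0031,  1.1932, -0.1997])}
angle 1.053656588191292 0.04354483596063084
1.05 [-0.31  0.18 -0.  ]
1.13 [-0.17  0.43 -0.  ]
1.2 [-0.06  0.7  -0.  ]
1.27 [ 0.04  0.97 -0.01]
1.34 [ 0.11  1.25 -0.01]
1.41 [ 0.17  1.53 -0.01]
1.49 [ 0.2   1.82 -0.01]
1.56 [ 0.21  2.1  -0.01]
1.63 [ 0.21  2.39 -0.01]
```

```bash
python3 - <<'E'
from h import *
c=snap("wrist","w6");s=snap("side","s6");st()
u=proj(s,[.47,-.05,.05]).astype(int);print(u)
a=cv2.resize(c["img"],(512,384));b=cv2.resize(s["img"][u[1]-40:u[1]+40,u[0]-28:u[0]+28],(269,384),interpolation=cv2.INTER_CUBIC)
cv2.imwrite("pics/w6b.png",np.hstack([a,b]))
E
```

```text
{'time': np.float64(11.5), 'eef_pos': array([ 0.465 , -0.0547,  0.0572]), 'ee_rot': array([-2.2498e+00, -2.1827e+00,  1.3000e-03]), 'wrist_force': array([-14.6265,  14.401 ,  16.941 ]), 'width': np.float64(0.0151), 'q': array([-0.2291, -0.0606,  2.0156,  0.0033,  1.193 , -0.2   ])}
[250 218]
```

View pics/w6b.png

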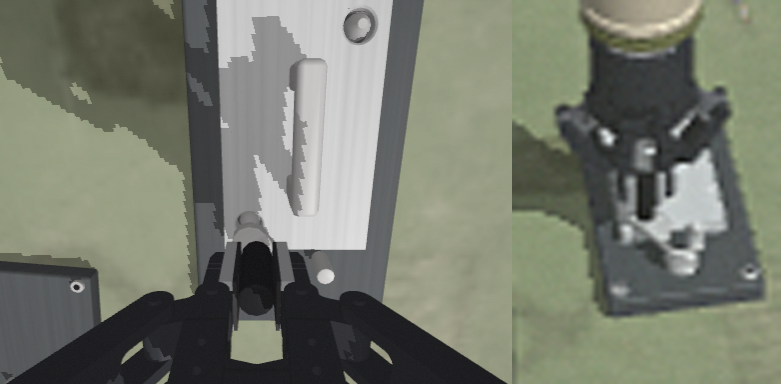

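```bash
python3 - <<'E'
from h import *
w={i:dict(np.load(f"pics/w{i}.npz")) for i in(1,2,5,6)};k=.64
u={1:(471,490),2:(422,450),5:(421,457)}
y=np.radians(-1.75);ex=np.array([np.cos(y),np.sin(y)]);ey=np.array([-ex[1],ex[0]])
o=np.array([.4883,.0018])
def f(p):return np.round([(p[:2]-o)@ex,(p[:2]-o)@ey,p[2]],4)
print(f(tri(w[2],np.array(u[2])*k,w[6],(323,276))),f(tri(w[5],np.array(u[5])*k,w[6],(323,276))),f(tri(w[1],np.array(u[1])*k,w[6],(323,276))))
s=env.get_state()["eef_pos"];print("tcp",f(s))
for z in(.044,.05):print(z,[f(ray(w[i],np.array(u[i])*k,z)) for i in u])
E
```

```text
[ 0.017  -0.0845  0.0301] [ 0.0155 -0.0804  0.0369] [ 0.0141 -0.075   0.0454]
tcp [-0.0215 -0.0572  0.0572]
0.044 [array([ 0.0151, -0.0763,  0.044 ]), array([ 0.0161, -0.0756,  0.044 ]), array([ 0.0154, -0.0761,  0.044 ])]
0.05 [array([ 0.014 , -0.0717,  0.05  ]), array([ 0.0157, -0.0717,  0.05  ]), array([ 0.0151, -0.072 ,  0.05  ])]
```

Call:
send_rows(
  rows=[
    {"delta_pos": [0,0,0],"twist": [0,0,0],"fingers": 2.6},
    {"delta_pos": [0,0,0],"twist": [0,0,0],"fingers": 2.6},
    {"delta_pos": [0,0,0],"twist": [0,0,0],"fingers": 2.6},
  ],
)

```text
time: 11.8
eef_pos: [0.4672, -0.0576, 0.0569]
ee_rot: [2.255, 2.187, -0.001]
wrist_force: [0.3, 1.3, 1.1]
width: 0.026
```

```bash
python3 arc.py|head -2; python3 - <<'E'
from h import *
c=snap("wrist","w7");g=c["img"][190:330,180:340];cv2.imwrite("pics/w7b.png",cv2.resize(g,None,fx=4,fy=4,interpolation=cv2.INTER_CUBIC))
E
```

```text
{'time': np.float64(11.8), 'eef_pos': array([ 0.4672, -0.0576,  0.0569]), 'ee_rot': array([ 2.2550e+00,  2.1869e+00, -7.0000e-04]), 'wrist_force': array([0.2972, 1.2916, 1.0678]), 'width': np.float64(0.026), 'q': array([-2.3130e-01, -5.9100e-02,  2.0149e+00, -6.0000e-04,  1.1858e+00,
       -2.0040e-01])}
```

View pics/w7b.png

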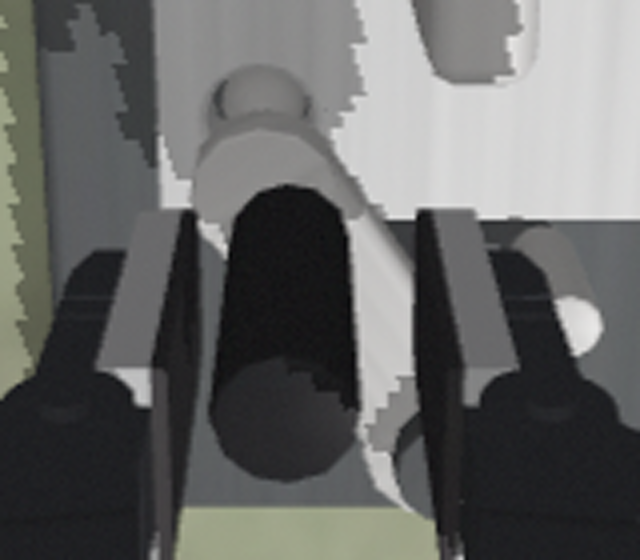

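```bash
python3 - <<'E'
from h import *
c=dict(np.load("pics/w7.npz"))
y=np.radians(-1.75);ex=np.array([np.cos(y),np.sin(y)]);ey=np.array([-ex[1],ex[0]]);o=np.array([.4883,.0018])
f=lambda p:np.round([(p[:2]-o)@ex,(p[:2]-o)@ey,p[2]],4)
for n,q,z in(("knobtop",(284,420),.086),("knobbase",(287,215),.044),("pin tip",(262,92),.034),("armend",(225,130),.044)):
    print(n,f(ray(c,(180+q[0]/4,190+q[1]/4),z)))
print(f(env.get_state()["eef_pos"]))
E
```

```text
knobtop [-0.0224 -0.0613  0.086 ]
knobbase [-0.0226 -0.0591  0.044 ]
pin tip [-0.0261 -0.0456  0.034 ]
armend [-0.0305 -0.047   0.044 ]
[-0.0194 -0.06    0.0567]
```

The grip forces relaxed to about 0 on release. The knob at crop (284,420) puts the keeper at about 0.98 rad, and the arm end has cleared the pin. I'll finish by pushing with the trailing finger so the knob can slide freely along the pad.

Call:
send_rows(
  rows=[
    {"delta_pos": [0,0.1,0],"twist": [0,0,0],"fingers": 2.2},
    {"delta_pos": [0.1,0.4,0],"twist": [0,0,0],"fingers": 2.2},
    {"delta_pos": [0.15,0.7,0],"twist": [0,0,0],"fingers": 2.2},
    {"delta_pos": [0.25,1.0,0],"twist": [0,0,0],"fingers": 2.2},
    {"delta_pos": [0.35,1.25,0],"twist": [0,0,0],"fingers": 2.2},
  ],
)

```text
time: 12.35
eef_pos: [0.479, -0.0539, 0.0557]
ee_rot: [-2.254, -2.186, 0.002]
wrist_force: [-3.3, 2.2, -0.7]
width: 0.0218
```

Call:
send_rows(
  rows=[
    {"delta_pos": [0.05,0.4,0],"twist": [0,0,0],"fingers": 2.2},
    {"delta_pos": [0.1,0.8,0],"twist": [0,0,0],"fingers": 2.2},
    {"delta_pos": [0.1,1.1,0],"twist": [0,0,0],"fingers": 2.2},
    {"delta_pos": [0.1,1.2,0],"twist": [0,0,0],"fingers": 2.2},
    {"delta_pos": [0.1,1.2,0],"twist": [0,0,0],"fingers": 2.2},
  ],
)

```text
time: 12.85
eef_pos: [0.4904, -0.0535, 0.056]
ee_rot: [-2.253, -2.185, 0.004]
wrist_force: [-8.1, 1.9, 4.6]
width: 0.0217
```

Call:
send_rows(
  rows=[
    {"delta_pos": [0,0.1,0],"twist": [0,0,0],"fingers": 2.2},
    {"delta_pos": [0,0.2,0],"twist": [0,0,0],"fingers": 2.2},
    {"delta_pos": [0,0.3,0],"twist": [0,0,0],"fingers": 2.2},
    {"delta_pos": [0,0.3,0],"twist": [0,0,0],"fingers": 2.2},
  ],
)

```text
time: 13.25
eef_pos: [0.4908, -0.0535, 0.0557]
ee_rot: [-2.25, -2.182, 0.01]
wrist_force: [-22.2, 3.0, 16.6]
width: 0.0218
```

Call:
send_rows(
  rows=[
    {"delta_pos": [0,-0.4,0],"twist": [0,0,0],"fingers": 2.4},
    {"delta_pos": [0,-0.6,0],"twist": [0,0,0],"fingers": 2.6},
    {"delta_pos": [0,-0.6,0],"twist": [0,0,0],"fingers": 2.6},
    {"delta_pos": [0,-0.6,-3],"twist": [0,0,0],"fingers": 2.6},
    {"delta_pos": [0,-0.6,-7],"twist": [0,0,0],"fingers": 2.6},
  ],
)

```text
time: 13.75
eef_pos: [0.4866, -0.0532, 0.1247]
ee_rot: [-2.252, -2.184, 0.006]
wrist_force: [0.5, -0.3, 0.7]
width: 0.0259
```

Call:
send_rows(
  rows=[
    {"delta_pos": [2,0,-5],"twist": [0,0,0],"fingers": 2.6},
    {"delta_pos": [6,0,-8],"twist": [0,0,0],"fingers": 2.6},
    {"delta_pos": [9,0,-8],"twist": [0,0,0],"fingers": 2.6},
    {"delta_pos": [9,0,-8],"twist": [0,0,0],"fingers": 2.6},
    {"delta_pos": [9,0,-8],"twist": [0,0,0],"fingers": 2.6},
  ],
)

```text
time: 14.25
eef_pos: [0.4915, 0.0369, 0.2063]
ee_rot: [-2.253, -2.189, 0.001]
wrist_force: [0.7, -0.5, -0.4]
width: 0.0261
```

```bash
python3 - <<'E'
from h import *
st();c=snap("wrist","w8");t=snap("top","t8")
a=cv2.resize(c["img"],(560,420));b=cv2.resize(t["img"][140:280,185:385],(240,168),interpolation=cv2.INTER_CUBIC)
o=np.zeros((420,800,3),np.uint8);o[:,:560]=a;o[:168,560:]=b;cv2.imwrite("pics/w8b.png",o)
E
```

```text
{'time': np.float64(14.25), 'eef_pos': array([0.4915, 0.0369, 0.2063]), 'ee_rot': array([-2.2528e+00, -2.1892e+00,  1.3000e-03]), 'wrist_force': array([ 0.7188, -0.4994, -0.4257]), 'width': np.float64(0.0261), 'q': array([-2.8900e-02, -1.4940e-01,  1.8120e+00, -4.0000e-04,  1.4799e+00,
       -2.0000e-04])}
```

View pics/w8b.png

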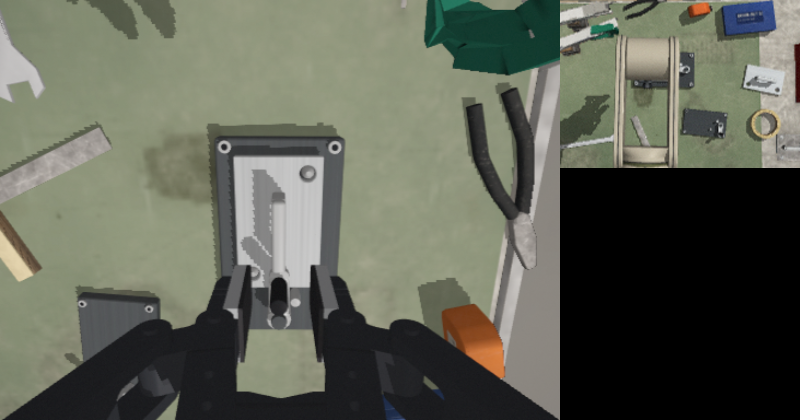

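The keeper points along +y, with its knob at (279,300) in line with the pivot. The pins are in the plate's holes at (307,173) and (254,272), and the inline plate hasn't moved.

```bash
python3 - <<'E'
from h import *
c=dict(np.load("pics/w8.npz"));k=512/560
y=np.radians(-1.75);ex=np.array([np.cos(y),np.sin(y)]);ey=np.array([-ex[1],ex[0]]);o=np.array([.4883,.0018])
f=lambda p:np.round([(p[:2]-o)@ex,(p[:2]-o)@ey],4)
print("knob top",f(ray(c,np.array((279,307))*k,.086)),"plate far corners",f(ray(c,np.array((234,156))*k,.032)),f(ray(c,np.array((323,155))*k,.032)))
print(env.sign_off())
E
```

```text
knob top [ 0.0001 -0.0544] plate far corners [-0.0401  0.0649] [0.0389 0.0659]
the job is handed in; nothing more can be done
None
```

I seated the diagonal plate flush on the largest fixture over both pins, swung the keeper to its stop, and handed the job in at about 14 s of robot time.

**Choosing the plate:** The second pin is at (+26, +50) mm, so the plate with diagonal holes was the one that fits. I never touched the inline plate. In the last top view it still lies flat where it was, and the drill case, tape measure and tape roll are also in place. The pliers were untouched in the wrist view.

**Seating:** Contact came at the expected height, with the tool tip at 43 mm. The plate's far corners then measured within about 1 mm of their seat positions, and both pins showed in the holes.

**Keeper:** The knob measured (0.1, -54.4) mm in fixture axes, against (0, -55) at the stop. The push force also rose to 22 N without further movement, so the arm is against its stop.

**Checks that failed or disagreed:**
- Gripping the knob bound partway round, with about 26 N at the wrist. I let go, the force dropped to about zero, and I finished by pushing with one finger.
- My first height estimates from the top camera and hand-picked pixels were several centimetres off for the handle bar. Two wrist views fixed the plate and fixture heights. The bar's end still measured 26 mm high against the stated 46 mm top, so I took its height from the text, and the grip confirmed it.

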